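Invert a rinsed bottle onto its drying peg

TASK

On the engraver's bench, take the rinsed, open-necked square bottle lying on its side and turn it neck down onto the slim sloping drying peg, sliding it along the peg until it is fully home with its mouth against the stand, then let go. Leave the other bottle, the one closed with a pointed nozzle, where it lies.

Things in the scene. Friction and masses are not known exactly. Their poses are not given: they have to be found in the camera images.
- bottle: Open empty white plastic bottle on its side, firm, hollow, 40-90 g. Square part 52 x 52 mm, 90 long; 20 mm shoulder; round open neck 40 mm long, 34 mm outside, 28 inside. Origin: middle of the square part, on the long axis, 26 mm above the bench. x axis runs from mouth to bottom: mouth centre at x = -105 mm, bottom at +45. The mouth starts roughly to the robot's left. Grip across the square sides.
- slim_peg: Slim fixed white peg, 23 mm thick, straight for 50, tapering to a 6 mm tip at 85. Origin: centre of its foot, 55 mm above the bench; z axis from foot to tip, sloping 45 degrees up, roughly to the robot's right. Foot on a 74 x 74 mm sloping wooden face (high edge 81 mm up) on a 130 x 90 mm base. Bottle home: mouth on this face, its origin 105 mm along z; let go, it stays and sags up to 8 degrees.
- stout_peg: The other fixed white peg, on an equal stand beside the slim one: 44 mm in diameter and 50 mm long, flat ended, too thick for the bottle's neck. Origin at the centre of its foot, 55 mm above the bench; z axis from foot to tip, sloping 45 degrees like the other. The two stands change places from start to start.
- capped_bottle: Second white bottle on its side with the same square part (52 x 52 x 90 mm), but closed by a round cap with a pointed nozzle, 177 mm long in all. Origin: middle of the square part, 26 mm above the bench; x axis from nozzle to bottom. The two bottles change places from start to start. To be left alone.
Not all that is in view belongs to the job. What is shaped like the bottle but orange is not meant. Leave any purple look-alike of the part that bears slim_peg alone.

How it is judged:
By the outcome, as a careful person would: the job done as asked, in the order asked, and still so for the second after the job is handed in, with the robot touching nothing.
It also fails if it takes over 40 s, if anything falls off the work surface, if the arm or the gripper's body presses on something with over 40 N, if the wrist force passes 120 N, or if a joint passes its speed limit or range.

ROBOT

A 6-joint arm with a two-finger parallel gripper is mounted at the origin on the work surface. World frame = base frame: x ahead of the robot, y to its left, z up, the work surface at z = 0. Lengths are in mm, angles in degrees, forces in N, time in s.
With the tool pointing down it reaches from about 350 to 850 mm from the base axis. Payload 8.1 kg.
Tool frame: the origin (TCP) lies at the very end of the fingers, on their centre line; the grasp point (between the pads) lies 19 mm behind it (pinch_z is the z of the grasp point in the tool frame, in mm); z points along the fingers, y is the direction in which the jaws open and shut (so a half turn about z gives the same grasp; the last joint's range is limited). The gripper opens to 85 mm and grips with 20 to 120 N. Pads are 22 mm wide; open, the fingers measure 114 mm over their backs; the gripper's body (76 mm by 85 mm) begins 54 mm behind the grasp point. The pads swing forward as they close: fully open they stand 13 mm farther back than shut.
Start: joints at [-79.836, 7.471, 85.268, -0, 87.261, -4.893], TCP at [155.891, -579.399, 197.892] pointing down, gripper open.
Joint ranges: [-169.43, 169.43], [-51.17, 129.36], [1.28, 143.12], [-76.62, 256.62], [0, 156.53], [-152.29, 152.29]. Speed limits (degrees/s): [136.94, 136.94, 159.86, 180, 180, 180].

INTERFACE

Orientations are given as [roll, pitch, yaw] about the fixed x, y, z axes, in that order (R = Rz(yaw) Ry(pitch) Rx(roll)).
In Python, from bench import * gives the robot as it stands.
- The arm moves only by the shell command python3 -m creep 'ROWS' [FORCE]. ROWS is a JSON object of lists of equal length, an entry for each row: "translation": the shift along the tool's x, y, z in mm, a list of three; "rotation": the turn, a rotation vector about the tool's x, y, z in rad, a list of three; "claw": the finger opening in mm, from 0 to 85.4. In form: {"translation": [[dx, dy, dz], ...], "rotation": [[ax, ay, az], ...], "claw": [claw, ...]}. A call has 1 to 10 rows; each row shifts and turns the commanded pose from where the row before left it, along the tool's axes as they then stand; what a row does not reach is not made up. A row lasts 1/10 s, in which the tool goes at most 50 mm and 8.59 degrees, less where a joint would pass 70% of its speed; a pose out of reach is approached as far as the arm can. A call is refused whole if a number of a shift passes 50 or a number of a turn 0.15, either way. A call with a gripper value outside its range is refused whole. The fingers move at their own pace and stop on an object; FORCE is the grip in N (left out, the last holds). Time passes only in rows, so rows that do not move let the fingers close. It gives the time, the measured TCP pose, the force and the opening at its end, in the units of the state.
- sense(): the state, without advancing time (a new reading comes with each control period).
- snapshot(name): name is "scene" or "side" or "wrist"; returns a dict with "frame" (480x640x3 uint8, red, green, blue), "intrinsics" (3x3 intrinsics, pixels), "extrinsics" (4x4, takes a point from camera to world coordinates). Camera axes: x right, y up, looking along -z (the intrinsics and any distortion apply to the point x, -y, -z); pixel columns grow to the right and rows downward; lengths in mm; the calibration is good to about 2 mm. A picture is of the moment at which its call begins. There is no depth.
- hand_in(): hands the job in, once; it reports no verdict.
The state is a dict: "time": time; "joint_pos": joint angles; "qd": joint speeds; "joint_efforts": joint torques, N m; "tool_pos": TCP position; "tcp_rot": TCP orientation; "ft_force": force on the tool from outside, world axes, zero at the start; "wrist_torque": the same for the moment, N m; "finger_gap": finger opening in mm.
Only numpy, scipy, OpenCV 4.12 (cv2) and the standard library are available. Lean on these libraries where they do the work, as an engineer would, in place of code of your own. Each camera call takes 0.05 s, during which the arm holds its last target.

## Working session

There is one attempt and no reset: what is moved stays moved. The work goes in short steps, Python scripts to look and compute and a shell command to move; the robot and the scene stay as the last step left them, time stands still between calls to the robot, and variables do not carry over. Pictures are saved under pics/ and viewed, and the job is handed in when it is done.

```bash
ls; mkdir -p pics; python3 - <<'E'
from bench import *
import cv2,numpy as np
for n in ["scene","side","wrist"]:
    s=snapshot(n); cv2.imwrite(f"pics/{n}0.png",s["frame"][:,:,::-1]); print(n,np.round(s["intrinsics"],1).tolist(),np.round(s["extrinsics"],3).tolist(),[k for k in s])
print(sense())
E
```

```text
pics
scene [[448.1, 0.0, 322.5], [0.0, 448.1, 241.2], [0.0, 0.0, 1.0]] [[-0.433, -0.727, 0.532, 1009.404], [0.901, -0.345, 0.261, 313.409], [-0.006, 0.593, 0.805, 951.227], [0.0, 0.0, 0.0, 1.0]] ['frame', 'intrinsics', 'extrinsics']
side [[595.8, 0.0, 322.2], [0.0, 595.8, 230.0], [0.0, 0.0, 1.0]] [[-0.836, 0.366, -0.41, -202.536], [-0.549, -0.526, 0.65, 998.379], [0.022, 0.768, 0.64, 1010.903], [0.0, 0.0, 0.0, 1.0]] ['frame', 'intrinsics', 'extrinsics']
wrist [[405.5, 0.0, 322.0], [0.0, 405.5, 237.8], [0.0, 0.0, 1.0]] [[0.26, 0.924, 0.282, 228.835], [-0.966, 0.249, 0.074, -560.093], [-0.002, -0.292, 0.956, 374.117], [0.0, 0.0, 0.0, 1.0]] ['frame', 'intrinsics', 'extrinsics']
{'time': 0.15, 'joint_pos': array([-7.98354525e+01,  7.50755518e+00,  8.53159896e+01, -1.02812879e-03,
        8.72617122e+01, -4.89463327e+00]), 'qd': array([-0.00825295, -0.1090476 , -0.19608867, -0.05645013, -0.11033614,
       -0.04412594]), 'joint_efforts': array([ 1.30504410e-03, -5.70065045e+01, -5.01157808e+01, -8.87629426e-05,
        9.48808563e-03,  2.00102122e-06]), 'tool_pos': array([ 155.80304752, -578.91733155,  197.05056724]), 'tcp_rot': array([-1.79914966e+02, -6.25129804e-03,  1.50592260e+01]), 'ft_force': array([0.5028516 , 0.96637238, 0.01662658]), 'wrist_torque': array([-0.00558041,  0.03047833, -0.00552422]), 'finger_gap': 85.18066985356408}
```

View pics/scene0.png

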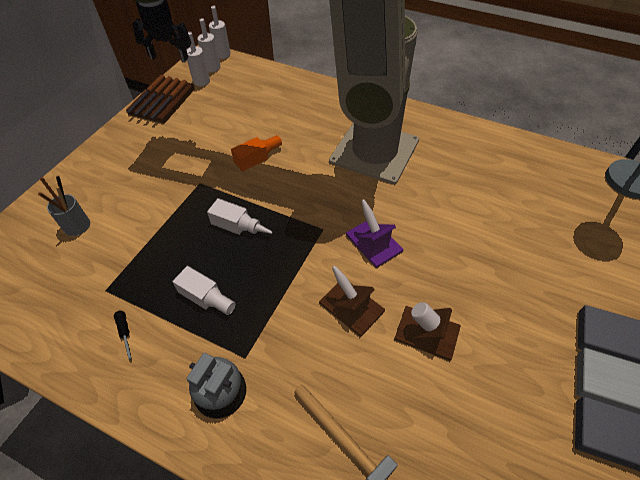

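View pics/side0.png

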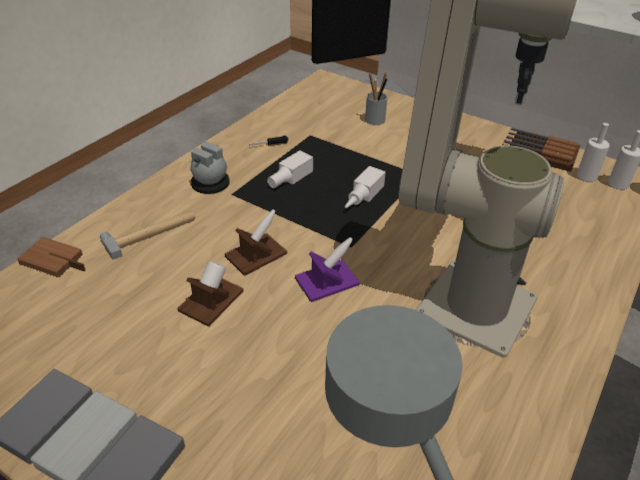

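View pics/wrist0.png

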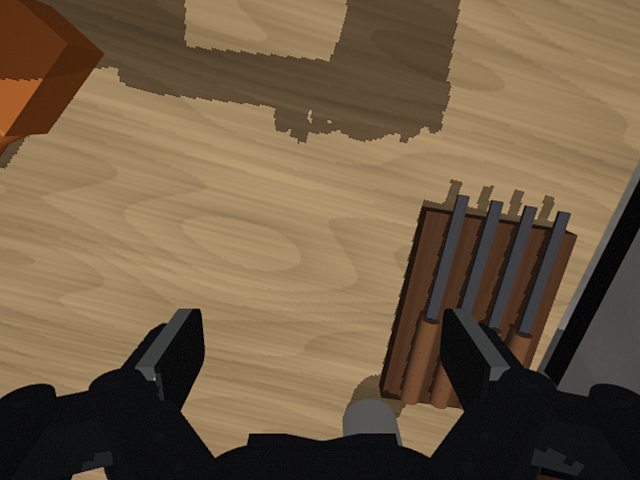

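Scene picture: what could be taken for the bottle is the open-necked one at (205,290), the pointed-nozzle one at (238,217) and the orange one at (257,150). For the peg it is the slim one on the brown stand at (343,282), the stout one at (427,317) and the purple look-alike at (370,215). I choose the bottle at (205,290) and the peg at (343,282), and check them in a crop.

```bash
cat > h.py <<'E'
import numpy as np,cv2
from scipy.spatial.transform import Rotation as R
def ray(s,u,v):
    K,E=s["intrinsics"],s["extrinsics"]
    d=np.array([(u-K[0,2])/K[0,0],-(v-K[1,2])/K[1,1],-1.0])
    d=E[:3,:3]@d; return E[:3,3],d/np.linalg.norm(d)
def onz(s,u,v,z):
    o,d=ray(s,u,v); return o+d*(z-o[2])/d[2]
def tri(obs):
    A=np.zeros((3,3));b=np.zeros(3);rs=[ray(*q) for q in obs]
    for o,d in rs:
        P=np.eye(3)-np.outer(d,d);A+=P;b+=P@o
    p=np.linalg.solve(A,b)
    return p,[np.linalg.norm((np.eye(3)-np.outer(d,d))@(p-o)) for o,d in rs]
def proj(s,p):
    K,E=s["intrinsics"],s["extrinsics"]
    c=E[:3,:3].T@(np.asarray(p)-E[:3,3]); return np.array([K[0,2]+K[0,0]*c[0]/-c[2],K[1,2]+K[1,1]*c[1]/c[2]])
E
python3 - <<'E'
import cv2,numpy as np
a=cv2.imread("pics/scene0.png");b=cv2.imread("pics/side0.png")
c1=cv2.resize(a[190:390,160:480],(800,500),interpolation=cv2.INTER_CUBIC)
c2=cv2.resize(b[140:340,160:420],(780,600),interpolation=cv2.INTER_CUBIC)
cv2.imwrite("pics/c1.png",c1);cv2.imwrite("pics/c2.png",c2)
E
```

```text
(no output)
```

View pics/c1.png

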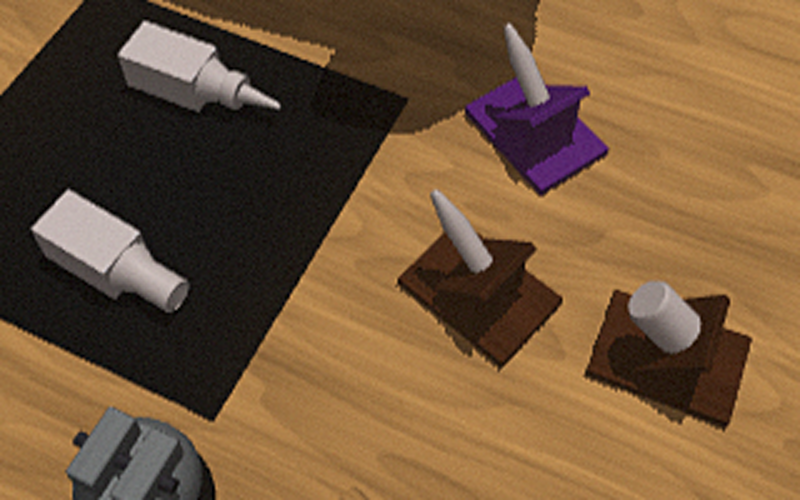

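View pics/c2.png

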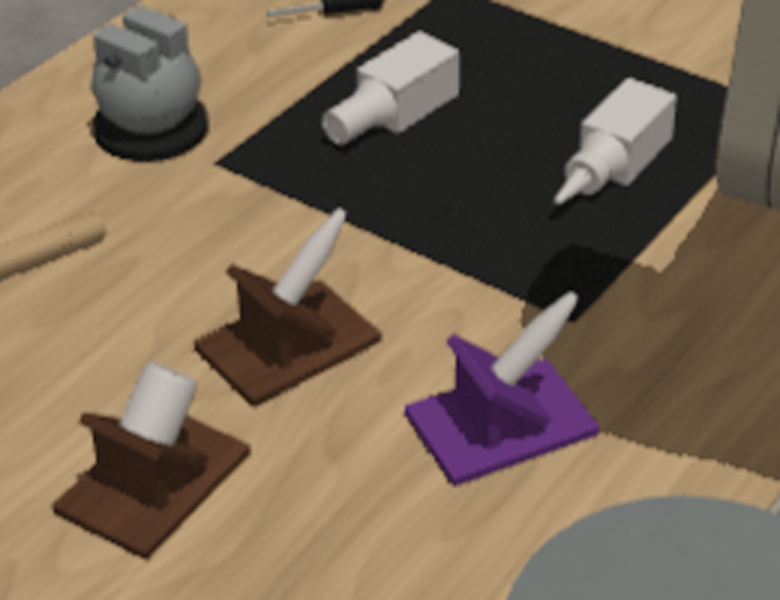

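Crop c1 and c2: the bottle at scene (205,290) has an open round neck, while the other has a pointed nozzle. The slim peg on the brown stand is at (343,282), between the purple one and the stout one. Now I triangulate.

```bash
python3 - <<'E'
from bench import *
from h import *
S=snapshot("scene");D=snapshot("side")
for n,a,b in [("mouth",(176,294),(336,126)),("bot_corner near y-",(68,190),(420,33)),("botcorner other",(33,231),(460,52)),
  ("shoulder corner", (139,237),(358,72)),("tip",(435,192),(342,211)),("foot",(481,264),(288,296)),("highedgeL",(534,244),(231,268)),
  ("stand face other",(473,310),(330,345)),("capped nozzle",(279,106),(557,203)),("purple tip",(510,26),(574,294)),("stout end",(650,302),(167,370)),("purpleHi",(588,91),(452,338)),("stoutHi",(728,297),(83,417))]:
    p,e=tri([(S,160+(a[0]+.5)/2.5-.5,190+(a[1]+.5)/2.5-.5),(D,160+(b[0]+.5)/3-.5,140+(b[1]+.5)/3-.5)])
    print(n,np.round(p,1),np.round(e,1))
E
```

```text
mouth [662.4 -96.2  29. ] [0.6 0.6]
bot_corner near y- [ 640.  -211.7   86.8] [7.4 7.4]
botcorner other [ 651.7 -278.2   12. ] [9.2 9.2]
shoulder corner [ 651.9 -127.2   82.4] [7. 7.]
tip [509.5  94.8 116.4] [0.3 0.3]
foot [526.1 149.4  55.7] [0.5 0.5]
highedgeL [530.  200.9 123.7] [6.4 6.4]
stand face other [520.8 131.4 -23.1] [19.9 19.9]
capped nozzle [ 429.5 -118.9   26.2] [1.4 1.4]
purple tip [299.8  79.1 118. ] [1.3 1.3]
stout end [518.7 301.2  93.5] [0.3 0.3]
purpleHi [346.6 177.6 121.3] [1.5 1.5]
stoutHi [510.8 373.  118.5] [16.8 16.8]
```

```bash
python3 - <<'E'
from bench import *
from h import *
S=snapshot("scene");D=snapshot("side")
for a in [(33,231),(68,190),(139,237),(106,272)]: print("scene",np.round(onz(S,160+a[0]/2.5,190+a[1]/2.5,52),1))
for b in [(358,72),(420,33),(460,51),(398,92)]: print("side",np.round(onz(D,160+b[0]/3,140+b[1]/3,52),1))
for n,s,o in[("scene",S,(0,0)),("side",D,0)]:
  im=s["frame"].astype(int)
  m=((im.min(2)>105)&(im.max(2)-im.min(2)<40)).astype(np.uint8)
  k,l,st,c=cv2.connectedComponentsWithStats(m)
  for i in range(1,k):
    if 60<st[i][4]<5000: print(n,st[i],np.round(c[i],1))
E
```

```text
scene [ 672.6 -242.4   52. ]
scene [ 620.8 -240.    52. ]
scene [ 635.4 -149.    52. ]
scene [ 679.5 -155.5   52. ]
side [ 677.2 -153.1   52. ]
side [ 668.5 -244.8   52. ]
side [ 617.6 -240.6   52. ]
side [ 625.9 -147.4   52. ]
scene [209  20  16   9  82] [216.8  24.7]
scene [198  33  16   9  89] [205.9  37.4]
scene [187  46  16  10  90] [194.7  51.2]
scene [330 125  23  37 136] [342.5 144.4]
scene [380 132  39  49 448] [399.9 156.9]
scene [207 198  51  32 721] [231.7 212.9]
scene [362 199  18  33 195] [370.6 216.1]
scene [255 224  17   9  69] [262.4 228.1]
scene [ 173  266   61   46 1105] [201.4 287.3]
scene [333 266  24  32 233] [345.1 282.4]
scene [411 303  29  26 397] [426.1 314. ]
scene [ 584  348   56   60 2385] [611.7 377.2]
scene [188 353  25  30 305] [199.8 367.6]
scene [199 360  32  35 401] [215.5 377. ]
scene [368 456  28  24 331] [382.8 469.6]
side [ 571    0   69   36 1900] [608.2  14.5]
side [372  74  11  13  76] [377.5  79.2]
side [385  75  26  22 195] [394.6  86.9]
side [585 122  25  59 645] [597.6 154.8]
side [617 135  23  54 561] [629.8 164.5]
side [268 150  45  38 910] [292.7 168.1]
side [ 443  151   39   45 1150] [462.8 173.3]
side [ 481  153   83   60 1033] [538.  188.5]
side [196 157  29  17 270] [212.  166.5]
side [345 166  40  42 872] [366.4 184.8]
side [251 209  24  32 276] [262.9 225.9]
side [100 231  21  22 222] [109.6 241.8]
side [324 237  28  31 301] [337.4 253. ]
side [200 261  26  27 457] [212.4 273.9]
side [620 321  20  29 350] [630.8 334.5]
side [  31  391  104   89 4448] [ 82.7 436.5]
side [429 439  15  30  77] [435.6 450.5]
```

The bottle's corners at z=52 agree between the two views to about 4 mm, apart from one corner that was a poor click. The mouth centre is at z=29 (26 expected). The peg measures 83 mm at 47° (85 mm and 45° expected), with its foot at z=56 (55 expected). The bottle origin is about (649,-199) with the mouth azimuth near 83°. I turn the tool so that its x axis lies along the mouth direction.

```bash
python3 -m creep '{"translation":[[0,0,0],[0,0,0],[0,0,0],[0,0,0],[0,0,0],[0,0,0],[0,0,0],[0,0,0],[0,0,0]],"rotation":[[0,0,-0.149],[0,0,-0.149],[0,0,-0.149],[0,0,-0.149],[0,0,-0.149],[0,0,-0.149],[0,0,-0.149],[0,0,-0.149],[0,0,0]],"claw":[85,85,85,85,85,85,85,85,85]}' 50
python3 - <<'E'
from bench import *
from h import *
s=sense();M=R.from_euler('xyz',s["tcp_rot"],degrees=True).as_matrix()
print(s["joint_pos"]); print("to (645,-200,220) in tool:",M.T@(np.array([645,-200,220])-s["tool_pos"]))
E
```

```text
time: 1.25
tool_pos: [155.9, -579.4, 197.9]
tcp_rot: [-180.0, -0.0, 83.5]
ft_force: [-0.8, 0.3, -0.9]
finger_gap: 84.7
[-7.98354680e+01  7.47220224e+00  8.52695502e+01 -7.18072142e-04
  8.72621365e+01 -7.33371076e+01]
to (645,-200,220) in tool: [432.29443987 443.03408648 -22.12276038]
```

```bash
python3 -m creep '{"translation":[[34,30,-2],[34,30,-2],[34,30,-2],[34,30,-2],[34,30,-2],[34,30,-2],[34,30,-2],[34,30,-2],[34,30,-2],[34,30,-2]],"rotation":[[0,0,0],[0,0,0],[0,0,0],[0,0,0],[0,0,0],[0,0,0],[0,0,0],[0,0,0],[0,0,0],[0,0,0]],"claw":[85,85,85,85,85,85,85,85,85,85]}'
python3 -m creep '{"translation":[[36,36,-2],[36,36,-2],[36,36,0],[36,34,0],[0,0,0],[0,0,0]],"rotation":[[0,0,0],[0,0,0],[0,0,0],[0,0,0],[0,0,0],[0,0,0]],"claw":[85,85,85,85,85,85]}'
python3 - <<'E'
from bench import *
import cv2
from h import *
s=snapshot("wrist"); cv2.imwrite("pics/w1.png",s["frame"][:,:,::-1]); print(sense()["tool_pos"],sense()["tcp_rot"],s["extrinsics"])
E
```

```text
time: 2.25
tool_pos: [494.5, -275.0, 218.2]
tcp_rot: [180.0, 0.0, 83.0]
ft_force: [0.3, -0.9, -0.5]
finger_gap: 84.9
time: 2.85
tool_pos: [649.1, -150.4, 220.8]
tcp_rot: [-179.9, 0.0, 83.3]
ft_force: [0.0, -0.2, 0.4]
finger_gap: 85.2
[ 648.54870551 -151.48815355  221.35204968] [-1.79947408e+02  1.73701771e-02  8.32252038e+01] [[ 9.93082533e-01  1.11877953e-01  3.56427618e-02  6.59100906e+02]
 [-1.17409412e-01  9.49908679e-01  2.89635169e-01 -7.66861876e+01]
 [-1.45357880e-03 -2.91816423e-01  9.56473242e-01  3.97972465e+02]
 [ 0.00000000e+00  0.00000000e+00  0.00000000e+00  1.00000000e+00]]
```

View pics/w1.png

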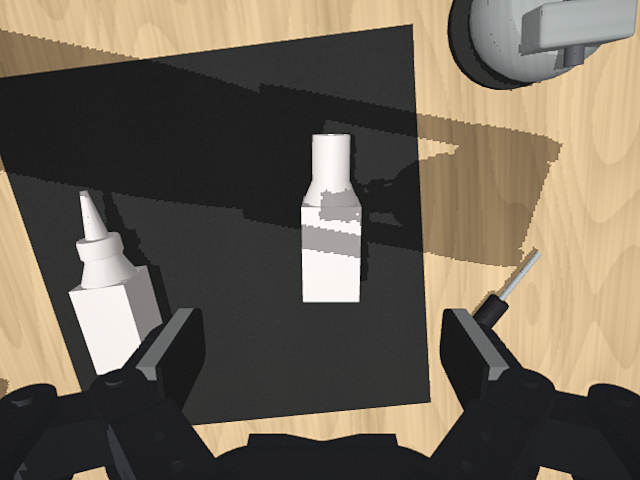

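w1 shows the open bottle upright in the view. Its top face has corners (303,302), (360,301), (302,207) and (361,206), and its mouth is at (331,135). The capped bottle is on the left at (110,300).

```bash
python3 - <<'E'
from bench import *
from h import *
s=snapshot("wrist");S=snapshot("scene");D=snapshot("side")
P=[onz(s,*q,52) for q in[(303,302),(360,301.5),(302,207),(361,206.5)]]
print(np.round(P,1)); b=(P[0]+P[1])/2;f=(P[2]+P[3])/2
print("ctr",(b+f)/2,"az",np.degrees(np.arctan2(*(f-b)[[1,0]])),np.linalg.norm(f-b),np.linalg.norm(P[1]-P[0]))
# heights: bottom-end top corners wrist+scene
print(tri([(s,303,302),(S,160+68/2.5,190+190/2.5),(D,160+460/3,140+51/3)]))
print(tri([(s,360,301.5),(S,160+33/2.5,190+231/2.5),(D,160+420/3,140+33/3)]))
print("mouth top",onz(s,331,135,43))
im=s["frame"];print(im[320,330])
g=sense();M=R.from_euler('xyz',g["tcp_rot"],degrees=True).as_matrix()
for t in [(649,-199,80)]:print(M.T@(np.array(t)-g["tool_pos"]))
E
```

```text
[[ 620.6 -243.3   52. ]
 [ 673.8 -249.1   52. ]
 [ 631.7 -152.8   52. ]
 [ 682.9 -158.5   52. ]]
ctr [ 652.24491838 -200.9136962    52.        ] az 83.60500114120823 91.11204702719463 53.50252497430359
(array([ 619.78082406, -243.25198994,   49.48783586]), [np.float64(1.2557658773871851), np.float64(1.5204445363934134), np.float64(0.4031462370862688)])
(array([ 671.99089502, -248.0168444 ,   48.76741608]), [np.float64(3.03108181529625), np.float64(3.291460369561445), np.float64(1.065848308712116)])
mouth top [663.81877676 -95.63196724  43.        ]
[51 52 51]
[-45.69641366   6.34994887 142.35934934]
```

The bottle centre is at (651.5,-200.5) with azimuth 83.6°. Its size reads 91 x 53.5 mm and its top is at z≈49–52, which agrees with the text. I move over it and go down, stopping part way.

```bash
python3 -m creep '{"translation":[[-24,4.5,0],[-24,4.5,0],[0,0,36],[0,0,36],[0,0,36],[0,0,32],[0,0,0],[0,0,0]],"rotation":[[0,0,-0.006],[0,0,0],[0,0,0],[0,0,0],[0,0,0],[0,0,0],[0,0,0],[0,0,0]],"claw":[85,85,85,85,85,85,85,85]}'
python3 - <<'E'
from bench import *
import cv2
from h import *
s=snapshot("wrist"); cv2.imwrite("pics/w2.png",s["frame"][:,:,::-1]);
for i in range(3):
  g=sense();print(g["tool_pos"],g["tcp_rot"])
E
```

```text
time: 3.85
tool_pos: [651.5, -201.0, 82.4]
tcp_rot: [-180.0, -0.0, 83.6]
ft_force: [-0.1, 0.1, 0.9]
finger_gap: 85.0
[ 653.01955278 -201.3735148    84.34253762] [1.79847945e+02 4.23266440e-02 8.36180913e+01]
[ 653.01955278 -201.3735148    84.34253762] [1.79847945e+02 4.23266440e-02 8.36180913e+01]
[ 653.01955278 -201.3735148    84.34253762] [1.79847945e+02 4.23266440e-02 8.36180913e+01]
```

View pics/w2.png

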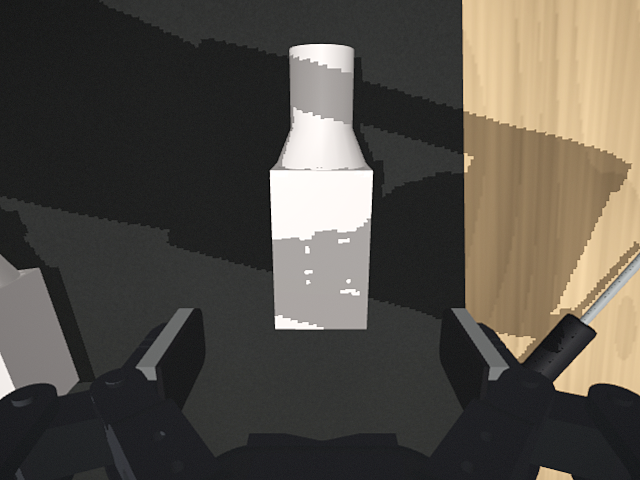

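w2 shows the bottle (column 321) centred between the fingers (195 to 445), with a graver's handle close to the right finger at (540,350). I check its clearance.

```bash
python3 - <<'E'
from bench import *
from h import *
s=snapshot("wrist")
for q in[(520,365),(565,318),(592,328)]: print(onz(s,*q,8), onz(s,*q,16))
P=[onz(s,*q,52) for q in[(275,329),(367,328.5),(270,170),(373,170)]];print(np.round(P,1),np.mean(P,0))
S=snapshot("scene");print(onz(S,118,312,10),onz(S,124,336,10),onz(S,129,360,5))
E
```

```text
[ 785.63728861 -316.32822512    8.        ] [ 781.72940688 -310.36488669   16.        ]
[ 815.67658673 -281.61729152    8.        ] [ 810.82044097 -276.74968876   16.        ]
[ 835.05564501 -291.68867766    8.        ] [ 829.58775179 -286.50314691   16.        ]
[[ 622.  -243.    52. ]
 [ 675.1 -248.7   52. ]
 [ 632.8 -152.    52. ]
 [ 685.4 -157.9   52. ]] [ 653.83245113 -200.40430948   52.        ]
[ 778.4937147  -336.11765763   10.        ] [ 820.06228053 -282.81911103   10.        ] [ 859.02236149 -237.95309689    5.        ]
```

The graver is more than 70 mm clear, so I descend and close.

```bash
python3 -m creep '{"translation":[[0,1,25],[0,0,25],[0,0,23],[0,0,0],[0,0,0],[0,0,0],[0,0,0],[0,0,0],[0,0,0],[0,0,0]],"rotation":[[0,0,0],[0,0,0],[0,0,0],[0,0,0],[0,0,0],[0,0,0],[0,0,0],[0,0,0],[0,0,0],[0,0,0]],"claw":[85,85,85,85,45,45,45,45,45,45]}' 60
python3 -m creep '{"translation":[[0,0,0],[0,0,0],[0,0,-20],[0,0,-30],[0,0,-30],[0,0,-30],[0,0,-30],[0,0,-30],[0,0,0],[0,0,0]],"rotation":[[0,0,0],[0,0,0],[0,0,0],[0,0,0],[0,0,0],[0,0,0],[0,0,0],[0,0,0],[0,0,0],[0,0,0]],"claw":[45,45,45,45,45,45,45,45,45,45]}' 60
python3 - <<'E'
from bench import *
import cv2
for n in["wrist","side"]:
  s=snapshot(n); cv2.imwrite(f"pics/{n}3.png",s["frame"][:,:,::-1]);
print(sense())
E
```

```text
time: 5.0
tool_pos: [655.6, -201.3, 12.6]
tcp_rot: [179.7, 0.1, 83.7]
ft_force: [-1.3, -0.1, 7.8]
finger_gap: 48.9
time: 6.0
tool_pos: [654.5, -200.8, 181.4]
tcp_rot: [179.8, 0.1, 83.7]
ft_force: [-1.0, -1.6, -1.7]
finger_gap: 49.1
{'time': 6.1, 'joint_pos': array([-2.13483960e+01,  2.08388782e+01,  7.17818878e+01,  1.07476818e-03,
        8.74410280e+01, -1.50464977e+01]), 'qd': array([ 0.01286245,  0.93051795,  0.88762203,  0.04367716,  0.04786717,
       -0.01418236]), 'joint_efforts': array([ 1.63511251e-02, -7.14938664e+01, -5.22380626e+01,  1.51213916e-02,
       -2.90327595e-02,  3.57247327e-04]), 'tool_pos': array([ 652.80144287, -200.17211245,  178.01555948]), 'tcp_rot': array([-1.79940603e+02, -1.70787483e-02,  8.36980443e+01]), 'ft_force': array([-0.55960892, -0.0987087 , -2.58779678]), 'wrist_torque': array([-0.00732029,  0.02529993, -0.05118742]), 'finger_gap': 48.826002442871165}
```

View pics/wrist3.png

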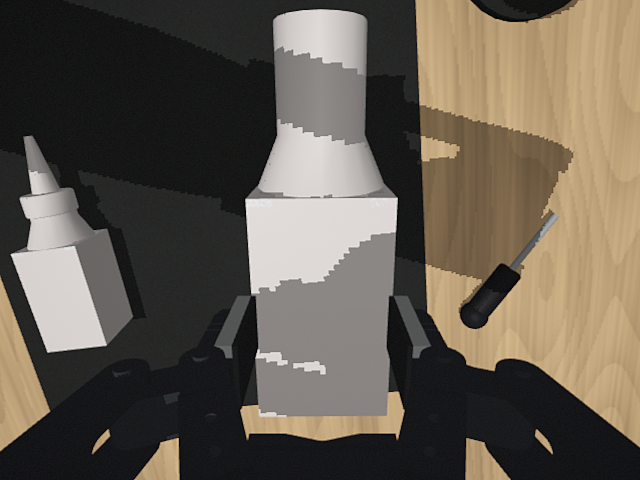

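View pics/side3.png

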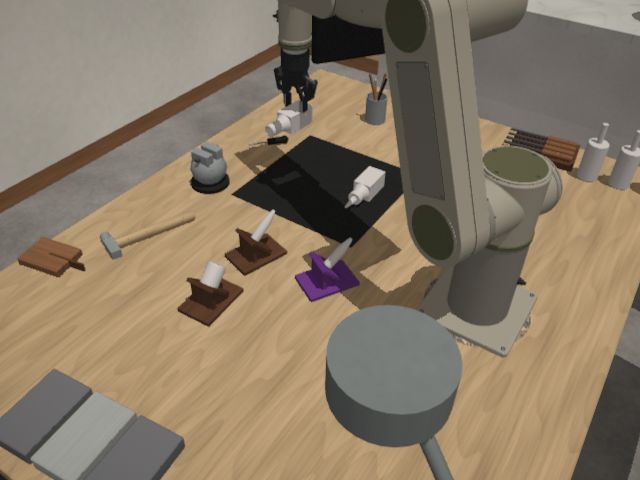

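The bottle is lifted level in the grip: the gap is 49 mm, and wrist3 shows it between the pads with its mouth at the top at (320,12). Side3 shows both pegs and the capped bottle undisturbed. I now refine the peg axis from its masks in both views.

```bash
cat > peg.py <<'E'
from bench import *
from h import *
def run(boxes):
    L={}
    for n,(x0,x1,y0,y1) in boxes.items():
        s=snapshot(n);im=s["frame"].astype(int)
        m=((im.min(2)>75)&(im.max(2)-im.min(2)<35)).astype(np.uint8)
        z=np.zeros_like(m);z[y0:y1,x0:x1]=m[y0:y1,x0:x1]
        k,l,st,c=cv2.connectedComponentsWithStats(z);i=1+np.argmax(st[1:,4])
        ys,xs=np.nonzero(l==i);pts=np.c_[xs,ys].astype(np.float32)
        (cx,cy),(w,h),a=cv2.minAreaRect(pts)
        # axis by PCA then refine: centre per slice
        mu=pts.mean(0);d=np.linalg.svd(pts-mu,full_matrices=False)[2][0]
        if d[1]>0:d=-d   # toward tip (up in image)
        nrm=np.array([-d[1],d[0]])
        t=(pts-mu)@d;q=(pts-mu)@nrm
        tt=np.arange(np.ceil(t.min())+3,t.max()-2,1.);cen=[];wd=[]
        for v in tt:
            e=q[abs(t-v)<1]; cen.append((e.min()+e.max())/2);wd.append(e.max()-e.min()+1)
        f=np.polyfit(tt,cen,1)
        p=lambda v: mu+d*v+nrm*np.polyval(f,v)
        L[n]=(s,p,t.min(),t.max(),st[i]); print(n,st[i],"axis px",np.round(p(t.min()),1),np.round(p(t.max()),1),"width",np.round(wd[::4],1))
    (s1,p1,a1,b1,_),(s2,p2,a2,b2,_)=[L[k] for k in boxes]
    def pl(s,p,a,b):
        o,u=ray(s,*p(a));_,v=ray(s,*p(b));n=np.cross(u,v);return n/np.linalg.norm(n),o
    n1,o1=pl(s1,p1,a1,b1);n2,o2=pl(s2,p2,a2,b2)
    d=np.cross(n1,n2);d/=np.linalg.norm(d);d*=np.sign(d[2])
    pt=np.linalg.lstsq(np.array([n1,n2]),np.array([n1@o1,n2@o2]),rcond=None)[0]
    tip,e=tri([(s1,*p1(b1)),(s2,*p2(b2))])
    tip0=pt+d*((tip-pt)@d)
    print("dir",d,"elev",np.degrees(np.arcsin(d[2])),"az",np.degrees(np.arctan2(d[1],d[0])))
    print("tip",tip,e,tip0);print("point on axis at z=55",pt+d*(55-pt[2])/d[2],"len tip-foot",(tip0[2]-55)/d[2])
E
python3 - <<'E'
from peg import *
run({"scene":(328,362,262,302),"side":(246,280,205,244)})
run({"scene":(358,386,195,236),"side":(318,358,233,270)})
S=snapshot("scene");D=snapshot("side")
# base plate corners (scene crop), height guess 10mm
for a in[(398,280),(499,366),(562,298)]:print("base",onz(S,160+a[0]/2.5,190+a[1]/2.5,12))
for b in[(196,345),(256,403),(380,336)]:print("base",onz(D,160+b[0]/3,140+b[1]/3,12))
E
```

```text
scene [332 266  25  33 304] axis px [353.6 296.9] [333.2 266.2] width [10.4 10.1  9.9  9.9  9.9  9.   7.7  6.5]
side [251 209  24  33 285] axis px [253.9 239.6] [273.9 209.6] width [9.9 9.6 9.6 9.6 9.6 8.2 6.8 5.7]Traceback (most recent call last):
  File "<stdin>", line 2, in <module>
  File "peg.py", line 29, in run
    tip,e=tri([(s1,*p1(b1)),(s2,*p2(b2))])
                    ~~^^^^
  File "peg.py", line 21, in <lambda>
    p=lambda v: mu+d*v+nrm*np.polyval(f,v)
                ~~^~~~
ValueError: operands could not be broadcast together with shapes (2,) (3,)
```

```bash
sed -i 's/p=lambda v: /p=lambda v,mu=mu,d=d,nrm=nrm,f=f: /' peg.py; python3 - <<'E'
from peg import *
run({"scene":(328,362,262,302),"side":(246,280,205,244)})
S=snapshot("scene");D=snapshot("side")
for a in[(398,280),(499,366),(562,298)]:print("base",onz(S,160+a[0]/2.5,190+a[1]/2.5,12))
for b in[(196,345),(256,403),(380,336)]:print("base",onz(D,160+b[0]/3,140+b[1]/3,12))
E
```

```text
scene [332 266  25  33 306] axis px [353.6 296.9] [333.2 266.2] width [10.4 10.2  9.9  9.9 10.4  9.6  7.4  6. ]
side [251 209  24  33 285] axis px [253.9 239.6] [273.9 209.6] width [9.9 9.6 9.6 9.6 9.6 8.2 6.8 5.7]
dir [-0.20488917 -0.67899353  0.70497391] elev 44.82743631038255 az -106.79141078535072
tip [509.62750377  93.6353399  116.90082479] [np.float64(0.19079442740479682), np.float64(0.19079442740487323)] [509.58991669  93.59903002 116.85492896]
point on axis at z=55 [527.56704319 153.17442134  55.        ] len tip-foot 87.74073492913809
base [552.8826113   78.75418858  12.        ]
base [592.41543522 199.00914957  12.        ]
base [504.02334413 225.63044899  12.        ]
base [581.61265214 202.77755748  12.        ]
base [497.57616652 228.32053918  12.        ]
base [463.23782245 107.28745623  12.        ]
```

The axis elevation is 44.8°. The azimuth is -106.8° from the peg and also from the stand's base edge, so the pose holds together. The measured peg length is 88 mm against 85. I raise, yaw and tilt the bottle, then stage it ahead of the tip.

```bash
python3 -m creep '{"translation":[[0,0,-25],[0,0,-25],[0,0,0],[0,0,0],[0,0,0],[0,0,0],[0,0,0],[0,0,0],[0,0,0],[0,0,0]],"rotation":[[0,0,0.0915],[0,0,0.0915],[0,-0.1309,0],[0,-0.1309,0],[0,-0.1309,0],[0,-0.1309,0],[0,-0.1309,0],[0,-0.1309,0],[0,0,0],[0,0,0]],"claw":[45,45,45,45,45,45,45,45,45,45]}'
cat > tgt.py <<'E'
from bench import *
from h import *
d=np.array([-.2045,-.6773,.7071]);d/=np.linalg.norm(d)
az=np.radians(-106.8)
X=-d;Y=np.array([np.cos(np.radians(-16.8)),np.sin(np.radians(-16.8)),0]);Z=np.cross(X,Y)
T=np.c_[X,Y,Z]
def rel(target_tcp):
    g=sense();M=R.from_euler('xyz',g["tcp_rot"],degrees=True).as_matrix()
    print("joints",np.round(g["joint_pos"],1),"tcp",np.round(g["tool_pos"],1),"rpy",np.round(g["tcp_rot"],2),"f",np.round(g["ft_force"],1),"gap",round(g["finger_gap"],1))
    print("shift in tool",np.round(M.T@(np.array(target_tcp)-g["tool_pos"]),1),"rotvec",np.round(R.from_matrix(M.T@T).as_rotvec(),4))
E
python3 - <<'E'
from tgt import *
print(R.from_matrix(T).as_euler('xyz',degrees=True))
tip=np.array([509.6,93.6,116.5]); rel(tip+165*d+16*Z)
E
```

```text
time: 7.4
tool_pos: [653.2, -199.4, 227.0]
tcp_rot: [-179.8, 44.9, 73.5]
ft_force: [0.1, -0.5, -0.2]
finger_gap: 48.9
[179.99969655  44.98381905  73.19957074]
joints [  1.4  31.6  64.9 -42.6  98.1  17.4] tcp [ 653.2 -199.4  227. ] rpy [-179.76   44.92   73.47] f [ 0.1 -0.5 -0.2] gap 48.9
shift in tool [  83.  -221.9  -74.5] rotvec [-0.0008 -0.0012  0.0034]
```

```bash
python3 -m creep '{"translation":[[14,-37,-12.4],[14,-37,-12.4],[14,-37,-12.4],[14,-37,-12.4],[14,-37,-12.4],[14,-37,-12.4],[0,0,0],[0,0,0]],"rotation":[[0,0,0.003],[0,0,0],[0,0,0],[0,0,0],[0,0,0],[0,0,0],[0,0,0],[0,0,0]],"claw":[45,45,45,45,45,45,45,45]}'
python3 - <<'E'
from tgt import *
tip=np.array([509.6,93.6,116.5]); rel(tip+165*d+16*Z)
for n in["wrist","side","scene"]:
  s=snapshot(n);f=s["frame"][:,:,::-1]
  if n=="side": f=cv2.resize(f[130:280,200:420],None,fx=3.5,fy=3.5,interpolation=cv2.INTER_CUBIC)
  if n=="scene": f=cv2.resize(f[180:340,240:440],None,fx=3.5,fy=3.5,interpolation=cv2.INTER_CUBIC)
  cv2.imwrite(f"pics/{n}4.png",f)
E
```

```text
time: 8.2
tool_pos: [474.2, -28.8, 223.3]
tcp_rot: [179.6, 44.8, 72.8]
ft_force: [0.7, -1.0, -1.2]
finger_gap: 49.3
joints [ 18.5  11.4  90.4 -36.5 104.5  34.7] tcp [474.2 -28.8 223.3] rpy [179.59  44.77  72.79] f [ 0.7 -1.  -1.2] gap 49.3
shift in tool [ 0.6 -1.5  1.4] rotvec [ 0.0021 -0.0037 -0.0051]
```

View pics/wrist4.png

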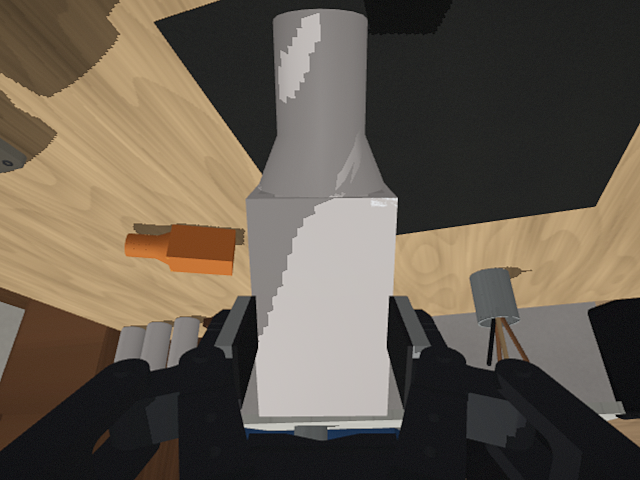

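View pics/side4.png

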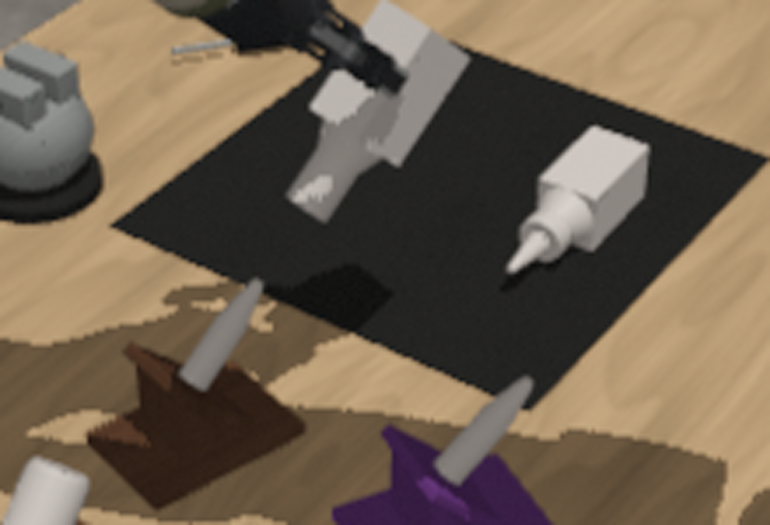

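View pics/scene4.png

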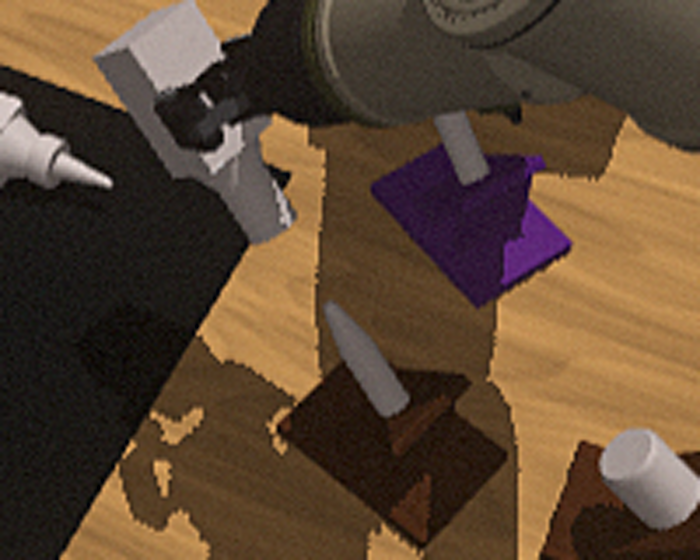

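wrist4, side4 and scene4 show the bottle held 45° neck down, with its mouth at about (288,189) in side and (318,246) in scene, ahead of the slim peg's tip at (274,210) and (333,266). I now measure the neck's offset from the peg axis in the same images.

```bash
python3 - <<'E'
from tgt import *
S=snapshot("scene");D=snapshot("side")
for n,s,(x0,x1,y0,y1) in [("scene",S,(300,330,225,252)),("side",D,(276,310,165,198))]:
    c=s["frame"][y0:y1,x0:x1,::-1];cv2.imwrite(f"pics/{n}5.png",cv2.resize(c,None,fx=18,fy=18,interpolation=cv2.INTER_NEAREST))
def cs(a):return (240+(a[0]+.5)/3.5-.5,180+(a[1]+.5)/3.5-.5)
def cd(a):return (200+(a[0]+.5)/3.5-.5,130+(a[1]+.5)/3.5-.5)
m,e=tri([(S,*cs((273,230))),(D,*cd((307,208.5)))]);print("mouth",m,e)
g=sense();M=R.from_euler('xyz',g["tcp_rot"],degrees=True).as_matrix()
print("mouth in tool",M.T@(m-g["tool_pos"]))
tip=np.array([509.6,93.6,116.85]);print("mouth rel tip along tool axes(T)",T.T@(m-tip))
print("pred from grasp",g["tool_pos"]+M@np.array([105,0,-16]))
# neck in wrist: tool frame geometry
w=snapshot("wrist");E=w["extrinsics"]
def toolray(u,v,z):
    o,r=ray(w,u,v);o=M.T@(o-g["tool_pos"]);r=M.T@r;return o+r*(z-o[2])/r[2]
for q in[(274,20),(367,20),(275,130),(366,130)]:print(np.round(toolray(*q,-16),1))
for q in[(258,415),(388,415),(246,199),(397,199)]:print(np.round(toolray(*q,-42),1))
E
```

```text
mouth [499.14376821  50.85200873 157.19388097] [np.float64(0.010798628536530255), np.float64(0.010798628536511706)]
mouth in tool [105.42165947   0.33200057 -13.74378616]
mouth rel tip along tool axes(T) [-59.60240437   2.34557417   2.53001646]
pred from grasp [499.20040698  52.18944794 159.08770525]
[105.8 -16.  -16. ]
[105.8  17.1 -16. ]
[ 67.9 -17.  -16. ]
[ 67.9  17.9 -16. ]
[-41.7 -24.6 -42. ]
[-41.7  27.5 -42. ]
[ 46.3 -24.6 -42. ]
[ 46.3  26.4 -42. ]
```

View pics/scene5.png

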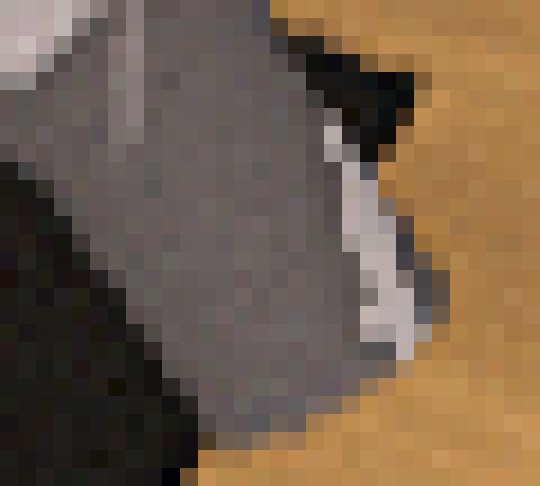

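View pics/side5.png

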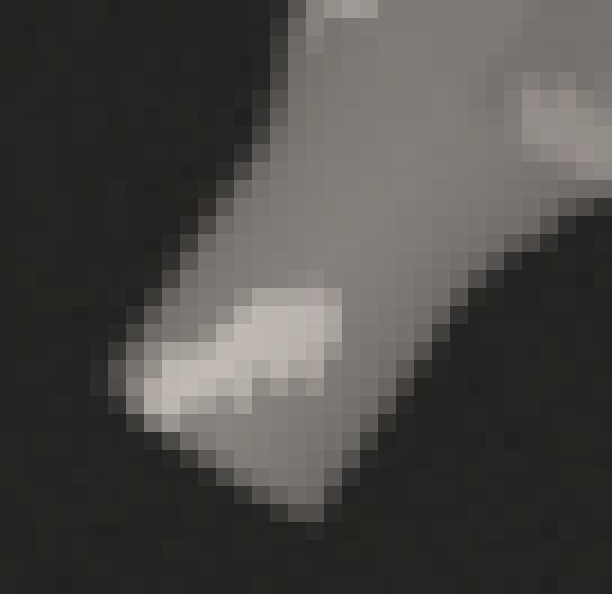

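Measured in the same images, the mouth is 60 mm short of the tip and off the axis by +2.3 mm in tool y and +2.5 mm in tool z. I correct that and advance to about 12 mm short of the tip.

```bash
python3 -m creep '{"translation":[[0,-2.3,-2.5],[16,0,0],[16,0,0],[16,0,0],[0,0,0],[0,0,0]],"rotation":[[0,0,0],[0,0,0],[0,0,0],[0,0,0],[0,0,0],[0,0,0]],"claw":[45,45,45,45,45,45]}'
python3 - <<'E'
from tgt import *
tip=np.array([509.6,93.6,116.85]); rel(tip)
for n,(x0,x1,y0,y1) in [("scene",(295,370,210,310)),("side",(240,320,160,250))]:
  s=snapshot(n);f=s["frame"][y0:y1,x0:x1,::-1]
  cv2.imwrite(f"pics/{n}6.png",cv2.resize(f,None,fx=6,fy=6,interpolation=cv2.INTER_CUBIC))
E
```

```text
time: 9.1
tool_pos: [481.4, 6.5, 188.6]
tcp_rot: [180.0, 45.1, 73.1]
ft_force: [0.2, -0.5, -0.4]
finger_gap: 49.2
joints [ 21.5  16.7  88.2 -35.  104.   38.6] tcp [481.4   6.5 188.6] rpy [179.96  45.08  73.12] f [ 0.2 -0.5 -0.4] gap 49.2
shift in tool [115.5   1.7 -14.2] rotvec [-0.0003  0.0017 -0.0009]
```

View pics/scene6.png

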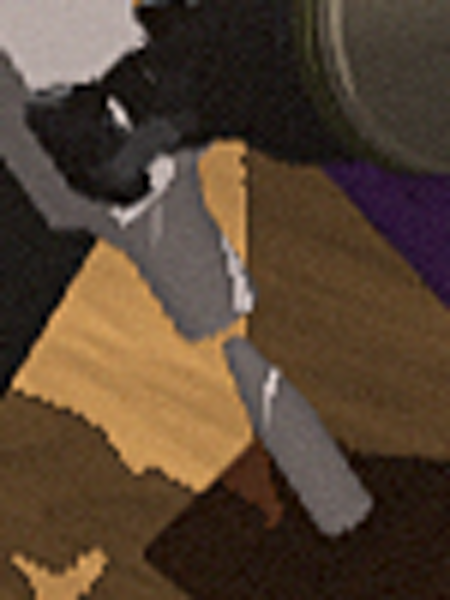

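View pics/side6.png

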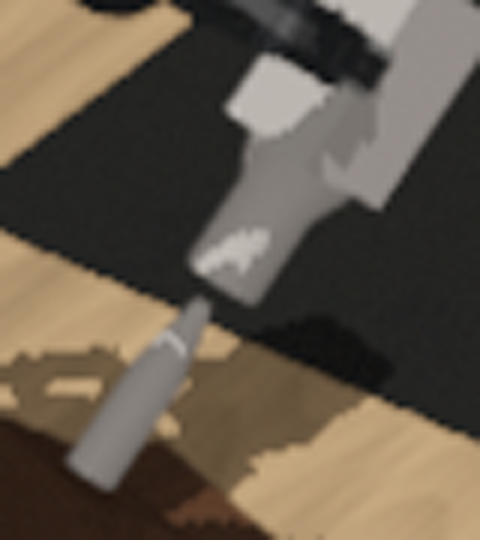

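```bash
cat > ax.py <<'E'
from tgt import *
def sl(s,poly,d0,trim,name):
    """mask within polygon, slice centres along direction d0 (toward tip/bottle). returns axis line pts"""
    im=cv2.resize(s["frame"],None,fx=4,fy=4,interpolation=cv2.INTER_CUBIC).astype(int)
    m=((im.min(2)>68)&(im.max(2)-im.min(2)<38)).astype(np.uint8)
    z=np.zeros_like(m);cv2.fillPoly(z,[np.int32(np.array(poly)*4)],1);z&=m
    k,l,st,c=cv2.connectedComponentsWithStats(z);i=1+np.argmax(st[1:,4])
    ys,xs=np.nonzero(l==i);p=np.c_[(xs+.5)/4-.5,(ys+.5)/4-.5]
    d=np.array(d0,float);d/=np.linalg.norm(d);n=np.array([-d[1],d[0]]);mu=p.mean(0)
    t=(p-mu)@d;q=(p-mu)@n;tt=np.arange(t.min()+trim[0],t.max()-trim[1],.5)
    c=[];w=[]
    for v in tt:
        e=q[abs(t-v)<.3];c.append((e.min()+e.max())/2);w.append(np.ptp(e)+.25)
    f=np.polyfit(tt,c,1);P=lambda v:mu+d*v+n*np.polyval(f,v)
    print(name,"w",np.round(w[::5],1),"ends",np.round(P(t.min()),2),np.round(P(t.max()),2),"resid",round(np.std(np.polyval(f,tt)-c),2))
    return P(t.min()),P(t.max()),P(tt[0]),P(tt[-1])
def line3(sA,a,sB,b):
    def pl(s,p,q):
        o,u=ray(s,*p);_,v=ray(s,*q);n=np.cross(u,v);return n/np.linalg.norm(n),o
    n1,o1=pl(sA,*a);n2,o2=pl(sB,*b);d=np.cross(n1,n2);d/=np.linalg.norm(d);d*=np.sign(d[2])
    return np.linalg.lstsq(np.array([n1,n2]),np.array([n1@o1,n2@o2]),rcond=None)[0],d
def report(pk,nk):
    (pp,pd),(np_,nd)=pk,nk
    for z,n in((130,"near mouth/tip"),(145,"")):
        a=pp+pd*(z-pp[2])/pd[2];b=np_+nd*(z-np_[2])/nd[2];print(n,z,"neck-peg in tool axes",np.round(T.T@(b-a),2))
    print("peg dir",np.round(pd,3),"neck dir",np.round(nd,3),"angle of neck rel peg about tool (x,y,z) rad",np.round(T.T@np.cross(pd,nd),3))
E
python3 - <<'E'
from ax import *
S=snapshot("scene");D=snapshot("side")
def c(o,l):return [(o[0]+a/6,o[1]+b/6) for a,b in l]
ps=sl(S,c((295,210),[(205,335),(245,330),(330,390),(400,500),(330,550)]),(-20,-31),(2,14),"peg scene")
pd=sl(D,c((240,160),[(50,460),(160,320),(195,285),(222,300),(205,370),(115,510)]),(20,-30),(2,14),"peg side")
ns=sl(S,c((295,210),[(170,325),(140,262),(205,205),(235,250),(262,310),(240,330),(190,350)]),(-20,-31),(6,4),"neck scene")
nd=sl(D,c((240,160),[(180,270),(228,190),(300,235),(255,315)]),(20,-30),(6,5),"neck side")
pk=line3(S,ps[2:],D,pd[2:]);nk=line3(S,ns[2:],D,nd[2:]);report(pk,nk)
E
```

```text
peg scene w [9.5 9.5 9.5 9.4 9.5 9.5 9.5 9.5 9.2] ends [353.33 297.24] [333.32 265.84] resid 0.07
peg side w [ 9.5  9.7  9.8  9.9 10.2  9.6 10.4 10.2] ends [253.61 239.2 ] [274.12 209.79] resid 0.18
neck scene w [14.6 15.2 14.8 14.5] ends [332.35 263.71] [322.4  247.73] resid 0.12
neck side w [14. 14.] ends [275.63 207.38] [283.85 194.69] resid 0.02
near mouth/tip 130 neck-peg in tool axes [ 1.38 -0.22 -1.38]
 145 neck-peg in tool axes [ 2.21 -0.   -2.21]
peg dir [-0.227 -0.676  0.701] neck dir [-0.21  -0.652  0.729] angle of neck rel peg about tool (x,y,z) rad [ 0.001 -0.04  -0.009]
```

The axes lie within about 0.2 mm in tool y and -1.4 mm in tool z at the mouth. I nudge z by +1 and slide on, watching the force.

```bash
python3 -m creep '{"translation":[[0,0,1],[10,0,0],[10,0,0],[10,0,0],[8,0,0],[0,0,0],[0,0,0]],"rotation":[[0,0,0],[0,0,0],[0,0,0],[0,0,0],[0,0,0],[0,0,0],[0,0,0]],"claw":[45,45,45,45,45,45,45]}'
python3 - <<'E'
from tgt import *
tip=np.array([509.6,93.6,116.85]); rel(tip);print(sense()["wrist_torque"])
for n,(x0,x1,y0,y1) in [("scene",(295,370,210,310)),("side",(240,320,160,250))]:
  s=snapshot(n);f=s["frame"][y0:y1,x0:x1,::-1]
  cv2.imwrite(f"pics/{n}7.png",cv2.resize(f,None,fx=6,fy=6,interpolation=cv2.INTER_CUBIC))
E
```

```text
time: 10.0
tool_pos: [489.2, 31.2, 161.6]
tcp_rot: [179.9, 45.0, 73.0]
ft_force: [0.3, -1.0, -0.1]
finger_gap: 49.2
joints [ 23.3  20.9  86.  -33.8 103.3  41.3] tcp [489.2  31.2 161.6] rpy [179.88  45.04  73.02] f [ 0.3 -1.  -0.1] gap 49.2
shift in tool [ 78.    1.3 -14.8] rotvec [ 0.      0.001  -0.0022]
[ 0.41779287 -0.11168474  0.00414801]
```

View pics/scene7.png

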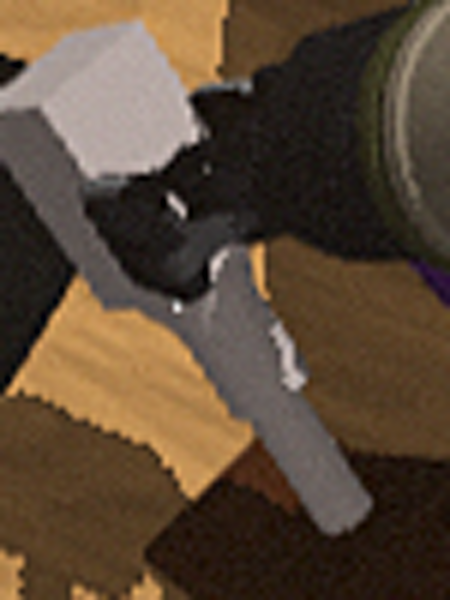

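View pics/side7.png

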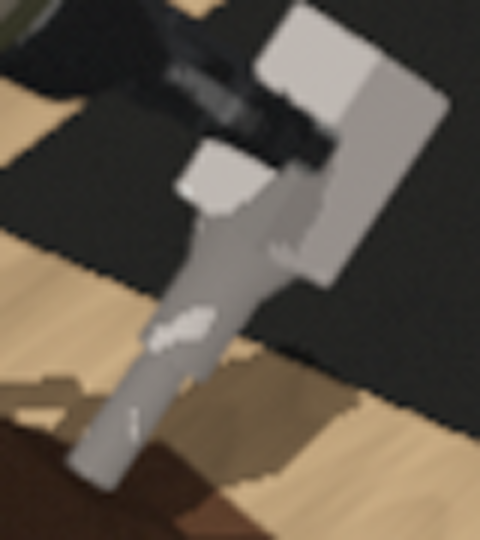

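scene7 and side7 show the peg entering the mouth, with the rim at about (270,400) in the scene crop and (172,360) in the side crop. The force is about 1 N. I re-measure the offset before the tight part.

```bash
python3 - <<'E'
from ax import *
S=snapshot("scene");D=snapshot("side");print(sense()["wrist_torque"],sense()["ft_force"])
def c(o,l):return [(o[0]+a/6,o[1]+b/6) for a,b in l]
ps=sl(S,c((295,210),[(272,448),(320,420),(400,500),(330,550)]),(-20,-31),(2,3),"peg scene")
pd=sl(D,c((240,160),[(50,460),(125,372),(180,405),(115,510)]),(20,-30),(2,3),"peg side")
ns=sl(S,c((295,210),[(248,432),(190,350),(195,338),(262,290),(275,310),(318,378)]),(-20,-31),(3,4),"neck scene")
nd=sl(D,c((240,160),[(135,350),(175,268),(248,318),(204,392)]),(20,-30),(6,6),"neck side")
pk=line3(S,ps[2:],D,pd[2:]);nk=line3(S,ns[2:],D,nd[2:])
(pp,pd_),(q,e)=pk,nk
for z in(90,100,110,120):
  a=pp+pd_*(z-pp[2])/pd_[2];b=q+e*(z-q[2])/e[2];print(z,np.round(T.T@(b-a),2))
print(pd_,e)
E
```

```text
[ 0.40995125 -0.10279139  0.00722925] [ 0.16285432  0.62946135 -0.70114989]
peg scene w [9.3 9.5 9.5 9.3 9.4 9.7] ends [353.34 297.24] [343.46 281.73] resid 0.12
peg side w [ 9.5  9.7  9.5 10.  10.4  9.8] ends [253.62 239.2 ] [264.67 223.82] resid 0.17
neck scene w [13.4 13.8 15.  15.2 15. ] ends [341.36 277.98] [331.74 262.01] resid 0.13
neck side w [14.2 13.9] ends [268.24 221.95] [273.92 207.57] resid 0.07
90 [-3.96 -2.74  3.96]
100 [-0.97 -1.47  0.97]
110 [ 2.02 -0.19 -2.02]
120 [ 5.01  1.08 -5.01]
[-0.23616018 -0.68334248  0.69084834] [-0.08254231 -0.52591112  0.84652481]
```

At mid-neck the offset is about -0.8 mm in y and -0.5 mm in z, within the 2.5 mm clearance. The fitted neck direction is too short to trust. I nudge y by +0.6 and continue gently.

```bash
python3 -m creep '{"translation":[[4,0.6,0],[4,0,0],[4,0,0],[4,0,0],[4,0,0],[0,0,0],[0,0,0]],"rotation":[[0,0,0],[0,0,0],[0,0,0],[0,0,0],[0,0,0],[0,0,0],[0,0,0]],"claw":[45,45,45,45,45,45,45]}'
python3 - <<'E'
from tgt import *
rel([509.6,93.6,116.85]);print(sense()["wrist_torque"],T.T@sense()["ft_force"])
E
```

```text
time: 10.9
tool_pos: [494.0, 44.5, 147.6]
tcp_rot: [179.8, 45.0, 73.0]
ft_force: [0.1, -0.2, -0.8]
finger_gap: 48.9
joints [ 24.2  23.2  84.6 -33.2 103.   42.6] tcp [494.   44.5 147.6] rpy [179.85  45.02  72.99] f [ 0.1 -0.2 -0.8] gap 48.9
shift in tool [ 58.2   0.6 -14.7] rotvec [ 0.0001  0.0005 -0.0025]
[ 0.41606288 -0.05757703 -0.04363649] [0.45820738 0.20427854 0.69228871]
```

```bash
python3 -m creep '{"translation":[[4,0,0],[4,0,0],[4,0,0],[4,0,0],[4,0,0],[4,0,0],[0,0,0],[0,0,0]],"rotation":[[0,0,0],[0,0,0],[0,0,0],[0,0,0],[0,0,0],[0,0,0],[0,0,0],[0,0,0]],"claw":[45,45,45,45,45,45,45,45]}'
python3 - <<'E'
from tgt import *
rel([509.6,93.6,116.85]);print(sense()["wrist_torque"],T.T@sense()["ft_force"])
for n,(x0,x1,y0,y1) in [("scene",(305,390,240,340)),("side",(220,300,180,270))]:
  s=snapshot(n);f=s["frame"][y0:y1,x0:x1,::-1]
  cv2.imwrite(f"pics/{n}8.png",cv2.resize(f,None,fx=6,fy=6,interpolation=cv2.INTER_CUBIC))
E
```

```text
time: 11.7
tool_pos: [499.0, 60.7, 130.7]
tcp_rot: [179.8, 45.0, 73.0]
ft_force: [0.4, 0.4, -0.9]
finger_gap: 48.7
joints [ 25.3  26.1  82.8 -32.6 102.7  44.1] tcp [499.   60.7 130.7] rpy [179.84  45.01  72.99] f [ 0.4  0.4 -0.9] gap 48.7
shift in tool [ 34.2   0.6 -14.7] rotvec [ 0.0001  0.0005 -0.0026]
[ 0.44586811 -0.07935159 -0.00717067] [1.01559795 0.2857039  0.28434202]
```

View pics/scene8.png

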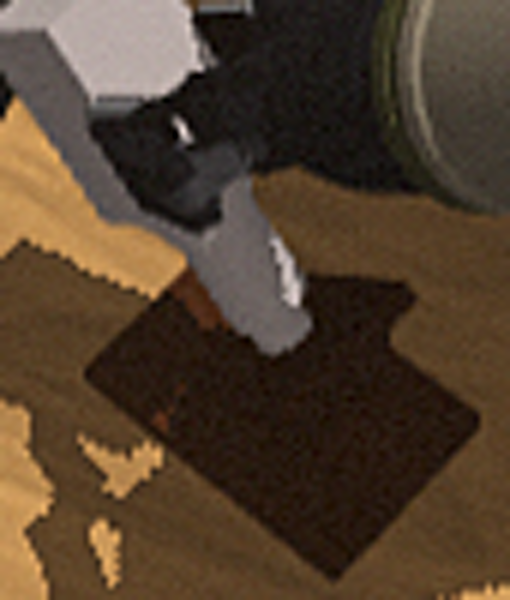

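View pics/side8.png

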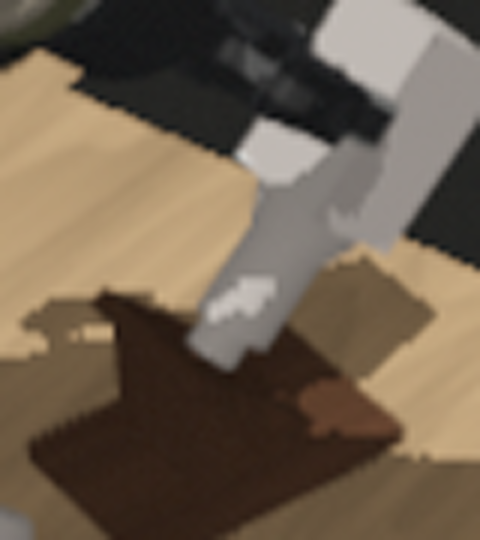

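scene8 and side8 show the bottle well down the peg with a short stub still visible (scene crop (280,340), side crop (215,350)). No load yet, about 14 mm left. I go on in small steps.

```bash
python3 -m creep '{"translation":[[3,0,0],[3,0,0],[3,0,0],[1,0,0],[0,0,0]],"rotation":[[0,0,0],[0,0,0],[0,0,0],[0,0,0],[0,0,0]],"claw":[45,45,45,45,45]}'
python3 -m creep '{"translation":[[1,0,0],[0,0,0],[0,0,0]],"rotation":[[0,0,0],[0,0,0],[0,0,0]],"claw":[45,45,45]}'
python3 - <<'E'
from tgt import *
rel([509.6,93.6,116.85]);print(sense()["wrist_torque"],T.T@sense()["ft_force"])
E
```

```text
time: 12.3
tool_pos: [501.0, 67.6, 123.5]
tcp_rot: [179.9, 45.0, 73.0]
ft_force: [-0.7, -0.4, -1.2]
finger_gap: 49.1
time: 12.6
tool_pos: [501.3, 68.1, 123.0]
tcp_rot: [179.8, 45.0, 73.0]
ft_force: [-0.8, 0.6, -0.9]
finger_gap: 49.2
joints [ 25.7  27.4  82.  -32.3 102.5  44.7] tcp [501.3  68.1 123. ] rpy [179.82  45.    72.96] f [-0.8  0.6 -0.9] gap 49.2
shift in tool [ 23.3   0.5 -14.6] rotvec [ 0.0002  0.0003 -0.0029]
[ 0.39682592 -0.16615526 -0.01037571] [ 0.8832632  -0.93860497  0.45663391]
```

```bash
for i in 1 2 3 4; do python3 -m creep '{"translation":[[1,0,0],[0,0,0]],"rotation":[[0,0,0],[0,0,0]],"claw":[45,45]}' | egrep 'pos|force'; done
python3 - <<'E'
from tgt import *
rel([509.6,93.6,116.85]);print(sense()["wrist_torque"],T.T@sense()["ft_force"])
for n,(x0,x1,y0,y1) in [("scene",(305,390,240,340)),("side",(220,300,180,270))]:
  s=snapshot(n);f=s["frame"][y0:y1,x0:x1,::-1]
  cv2.imwrite(f"pics/{n}9.png",cv2.resize(f,None,fx=6,fy=6,interpolation=cv2.INTER_CUBIC))
E
```

```text
tool_pos: [501.5, 68.8, 122.2]
ft_force: [-0.8, -0.8, -0.9]
tool_pos: [501.7, 69.5, 121.5]
ft_force: [0.5, -0.4, -1.3]
tool_pos: [501.8, 70.0, 121.1]
ft_force: [-1.3, -0.5, 1.9]
tool_pos: [501.9, 70.1, 121.2]
ft_force: [-2.2, -4.3, 5.5]
joints [ 25.9  27.8  81.6 -32.2 102.6  45. ] tcp [501.9  70.1 121.2] rpy [179.8   45.11  72.89] f [-2.2 -4.3  5.5] gap 49.0
shift in tool [ 20.5   0.5 -14.4] rotvec [-0.0003  0.0023 -0.0038]
[-0.86836727  0.46946378 -0.11889978] [-7.27375494 -0.87793373 -0.551114  ]
```

View pics/side9.png

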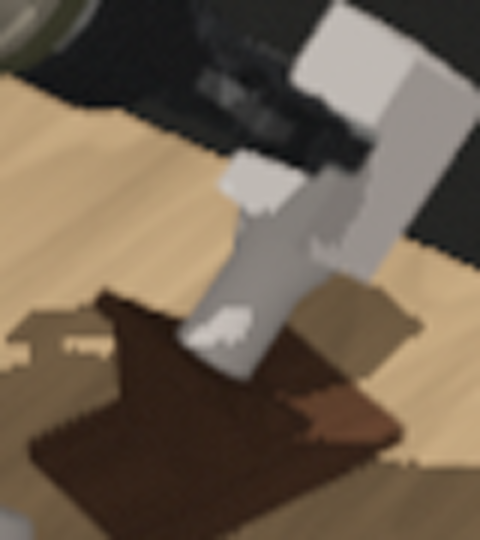

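View pics/scene9.png

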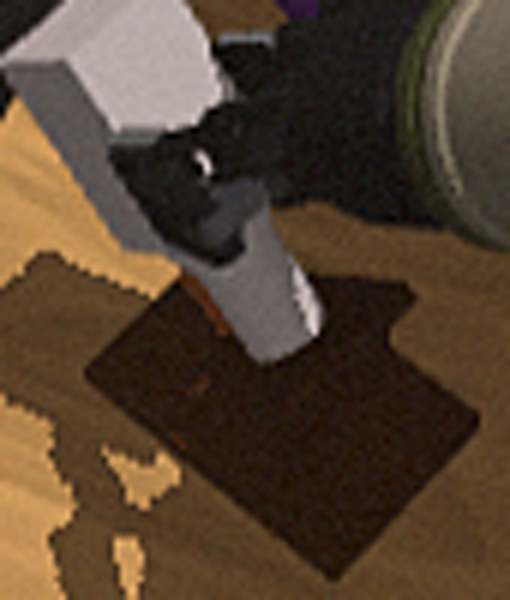

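Contact with the face: 7 N along the axis, the mouth is 84.5 mm past the measured tip (85 expected), and neither view shows any peg below the rim. I press 1 mm more, open and hold still.

```bash
python3 -m creep '{"translation":[[1,0,0],[0,0,0]],"rotation":[[0,0,0],[0,0,0]],"claw":[45,45]}'
python3 -m creep '{"translation":[[0,0,0],[0,0,0],[0,0,0],[0,0,0],[0,0,0],[0,0,0],[0,0,0],[0,0,0]],"rotation":[[0,0,0],[0,0,0],[0,0,0],[0,0,0],[0,0,0],[0,0,0],[0,0,0],[0,0,0]],"claw":[55,60,66,72,78,85,85,85]}' 
python3 - <<'E'
from tgt import *
rel([509.6,93.6,116.85])
s=snapshot("wrist");cv2.imwrite("pics/w10.png",s["frame"][:,:,::-1])
for n,(x0,x1,y0,y1) in [("side",(200,320,150,280))]:
  s=snapshot(n);f=s["frame"][y0:y1,x0:x1,::-1]
  cv2.imwrite(f"pics/{n}10.png",cv2.resize(f,None,fx=4.5,fy=4.5,interpolation=cv2.INTER_CUBIC))
E
```

```text
time: 13.7
tool_pos: [501.9, 70.2, 121.2]
tcp_rot: [179.8, 45.2, 72.8]
ft_force: [-4.6, -6.8, 10.9]
finger_gap: 49.1
time: 14.5
tool_pos: [502.3, 71.5, 119.4]
tcp_rot: [179.8, 45.0, 73.0]
ft_force: [-0.2, 0.8, 0.3]
finger_gap: 85.0
joints [ 26.   28.   81.6 -32.1 102.5  45. ] tcp [502.3  71.5 119.4] rpy [179.83  45.    72.97] f [-0.2  0.8  0.3] gap 85.0
shift in tool [ 18.3   0.5 -14.6] rotvec [ 0.0002  0.0003 -0.0028]
```

View pics/side10.png

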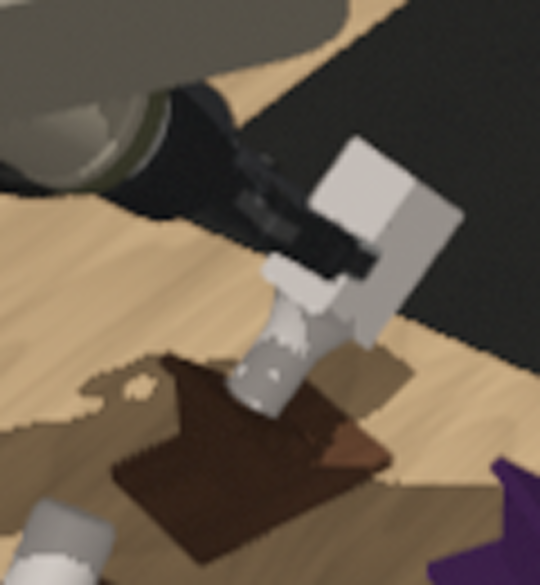

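View pics/w10.png

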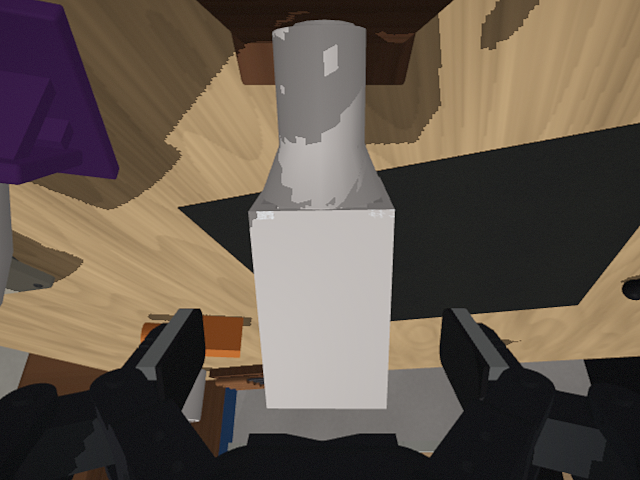

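The bottle stays on the peg: w10 shows it free between the fingers, with its neck on the stand at (320,30). I back straight out and check again.

```bash
python3 -m creep '{"translation":[[0,0,-15],[0,0,-30],[0,0,-35],[0,0,-35],[0,0,-30],[0,0,-15],[0,0,0],[0,0,0],[0,0,0],[0,0,0]],"rotation":[[0,0,0],[0,0,0],[0,0,0],[0,0,0],[0,0,0],[0,0,0],[0,0,0],[0,0,0],[0,0,0],[0,0,0]],"claw":[85,85,85,85,85,85,85,85,85,85]}'
python3 - <<'E'
from tgt import *
rel([509.6,93.6,116.85])
for n,(x0,x1,y0,y1) in [("side",(170,420,130,300)),("scene",(260,460,180,340)),("wrist",(0,640,0,480))]:
  s=snapshot(n);f=s["frame"][y0:y1,x0:x1,::-1]
  k=min(700/f.shape[1],1e9);k=min(k,550/f.shape[0])
  cv2.imwrite(f"pics/{n}11.png",cv2.resize(f,None,fx=k,fy=k,interpolation=cv2.INTER_CUBIC));print(n,k)
E
```

```text
time: 15.6
tool_pos: [534.5, 178.9, 231.6]
tcp_rot: [179.9, 45.1, 73.0]
ft_force: [-0.2, 0.5, 0.3]
finger_gap: 85.2
joints [ 32.2  35.5  59.2 -31.8 118.5  42.1] tcp [534.5 178.9 231.6] rpy [179.94  45.09  73.01] f [-0.2  0.5  0.3] gap 85.2
shift in tool [ 18.6   1.  143.9] rotvec [-0.0013  0.0019 -0.0023]
side 2.8
scene 3.4375
wrist 1.09375
```

View pics/side11.png

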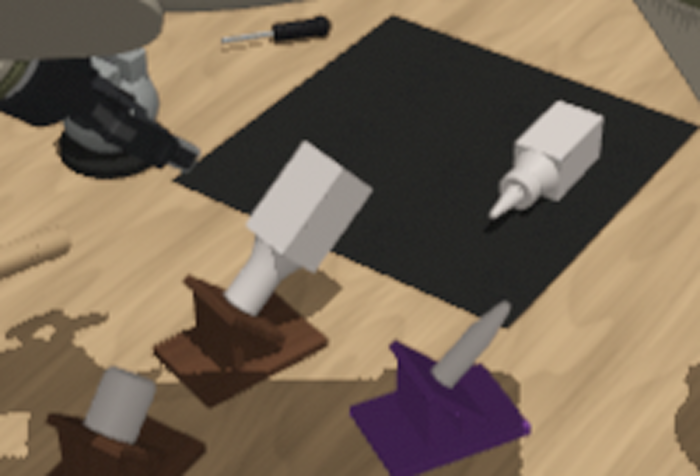

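View pics/scene11.png

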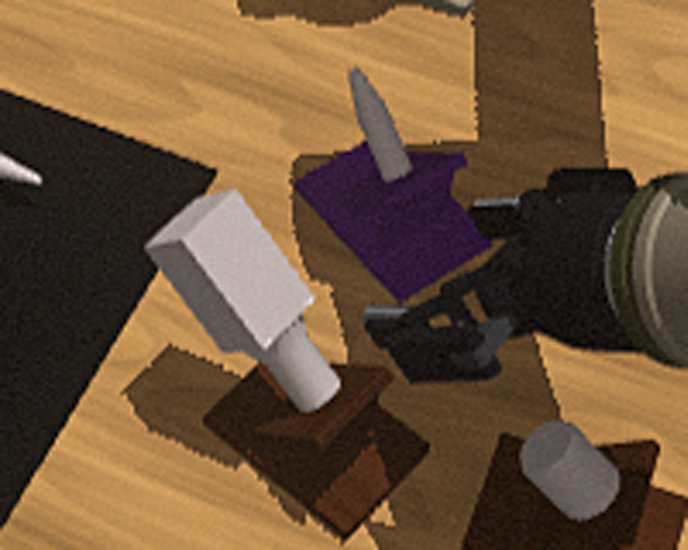

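View pics/wrist11.png

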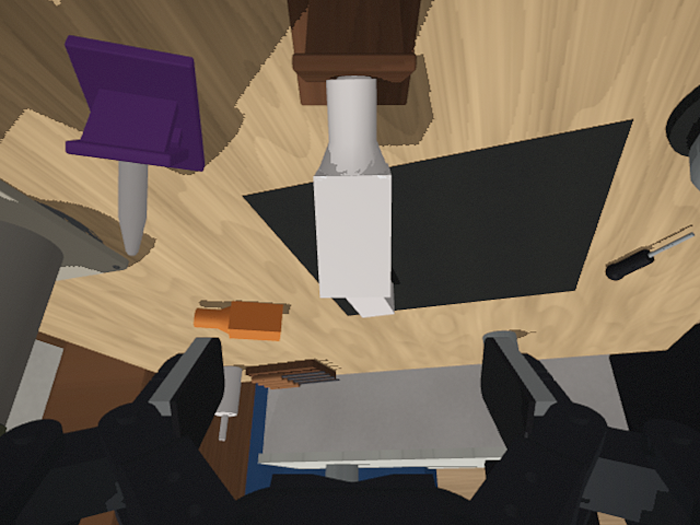

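The bottle sits on the slim peg and the capped bottle and purple stand are untouched. A thin dark slit shows at the upper rim in wrist11 (352,77), so I check that the mouth is home and not moving.

```bash
python3 -m creep '{"translation":[[0,0,-10],[0,0,0],[0,0,0],[0,0,0],[0,0,0]],"rotation":[[0,0,0],[0,0,0],[0,0,0],[0,0,0],[0,0,0]],"claw":[85,85,85,85,85]}' >/dev/null
python3 - <<'E'
from ax import *
S=snapshot("scene");D=snapshot("side");w=snapshot("wrist")
m,e=tri([(S,354.1,295.2),(D,257,239.5)]);foot=np.array([527,152,55.])
print("mouth",m,e,"in peg axes (x down axis)",T.T@(m-foot))
for n,s,(x0,x1,y0,y1),k in [("side",D,(235,310,175,260),7),("wrist",w,(250,400,0,120),5)]:
  cv2.imwrite(f"pics/{n}12.png",cv2.resize(s["frame"][y0:y1,x0:x1,::-1],None,fx=k,fy=k,interpolation=cv2.INTER_CUBIC))
E
```

```text
mouth [522.02204712 151.69195387  54.25900291] [np.float64(2.14833688775298), np.float64(2.148336887752873)] in peg axes (x down axis) [-0.70248023 -4.67645623  1.74966634]
```

View pics/wrist12.png

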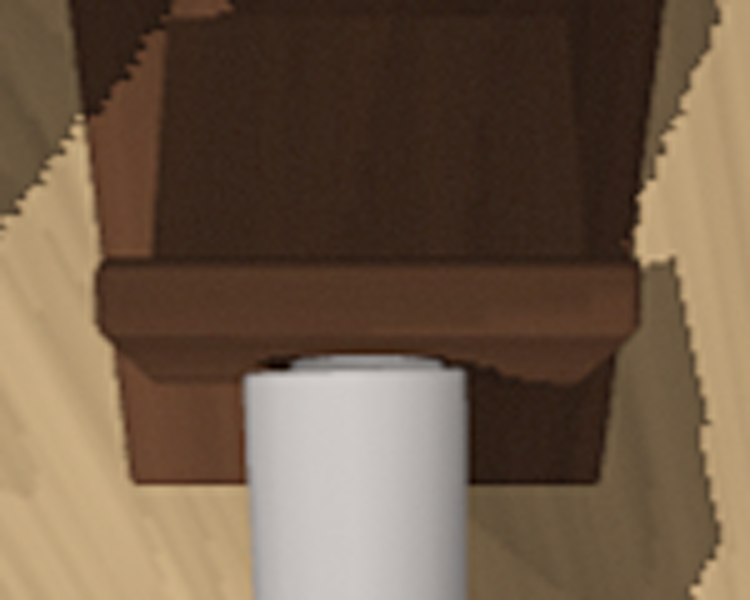

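View pics/side12.png

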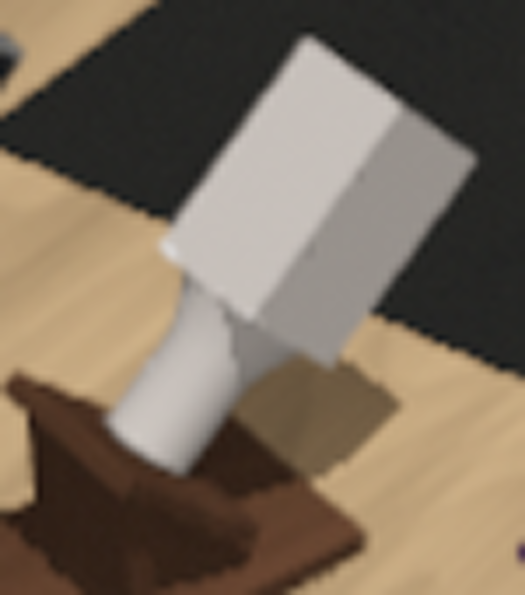

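```bash
python3 - <<'E'
from ax import *
S=snapshot("scene");D=snapshot("side")
cv2.imwrite("pics/scene13.png",cv2.resize(S["frame"][230:305,297:372,::-1],None,fx=8,fy=8,interpolation=cv2.INTER_CUBIC))
E
```

```text
(no output)
```

View pics/scene13.png

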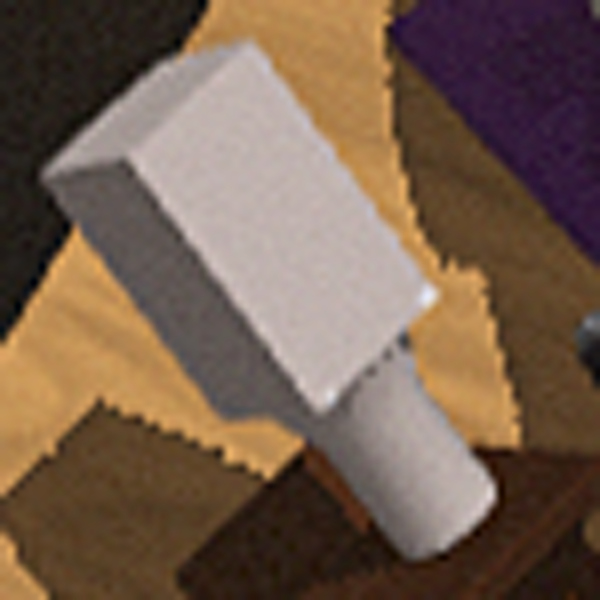

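```bash
python3 - <<'E'
from ax import *
S=snapshot("scene");D=snapshot("side")
def cs(a):return (S,297+(a[0]+.5)/8-.5,230+(a[1]+.5)/8-.5)
def cd(a):return (D,235+(a[0]+.5)/7-.5,175+(a[1]+.5)/7-.5)
foot=np.array([527,152.5,55.]);P=[]
for a,b in[((252,42),(403,105)),((130,158),(308,37)),((432,295),(250,318)),((318,410),(163,247))]:
    p,e=tri([cs(a),cd(b)]);P.append(T.T@(p-foot));print(np.round(p,1),np.round(e[0],1),"peg axes",np.round(P[-1],1))
u=(P[2]+P[3])/2-(P[0]+P[1])/2;print("len",np.linalg.norm(u),"sag deg",np.degrees(np.arctan2(-u[2],u[0])),"yaw",np.degrees(np.arctan2(u[1],u[0])))
u/=np.linalg.norm(u);y=(P[0]-P[1]);y/=np.linalg.norm(y);n=np.cross(u,y);n*=-np.sign(n[2]) 
c=np.mean(P,0)-26*n;print("origin along peg (want x=-105)",c, "mouth",c+105*u)
E
```

```text
[474.9  64.5 174.3] 0.1 peg axes [-154.5  -24.4  -14.2]
[524.4  52.  175.3] 0.1 peg axes [-153.6   26.5  -16.5]
[493.3 129.  115.7] 0.4 peg axes [-65.7 -25.5 -20.1]
[541.1 115.9 116.6] 0.2 peg axes [-65.4  24.1 -21.7]
len 88.71522278325666 sag deg 3.5682613986045824 yaw -1.122448102431873
origin along peg (want x=-105) [-108.17645946    1.35943918    7.79837987] mouth [-3.40004801 -0.69343684  1.26467469]
```

Mouth centre within 1–3 mm of the foot, against a measuring error of about 2–3 mm. Sag is 3.6° (up to 8° allowed), which accounts for the slit at the upper rim. In the side view the lower rim corner is within 0.5 px of where it was when pressed home. I hand in.

```bash
python3 - <<'E'
from bench import *
import numpy as np
s=sense();print(s["time"],np.round(s["ft_force"],1),s["finger_gap"])
print(hand_in())
E
```

```text
16.6 [ 0.3 -0.1 -0. ] 85.09114758979433
the job is handed in; nothing more can be done
None
```

I gripped the open-necked bottle across its square sides and turned it 45° neck down. I slid it along the slim peg until the mouth met the stand (about 13 N along the axis), then let go and backed off. The job was handed in at 16.6 s.

**Last checks:**
- **Position:** the bottle stays on the slim peg, sagging about 3.6° (up to 8° is allowed), with the gripper open and clear and no force on it.
- **Left alone:** the capped bottle and the purple and stout pegs look unmoved.

**Where checks disagreed:**
- **Mouth against the stand:** two measurements put the mouth centre 0.7 mm and 3.4 mm short of the peg's foot. The first of these also read 4.7 mm sideways, more than the neck's play allows. Both are rough, and my measured peg length read 88 mm instead of 85. A thin slit shows at the upper rim, which fits the sag. The lower rim was where it had been when pressed home, so I judged it home.
- **Grip width:** the finger gap read 49 mm on the 52 mm bottle, but the grip held.

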